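# Open the red canister: find which way its unmarked cap unscrews, and hold the cap up

## Robot

A 6-joint arm with a two-finger parallel gripper is mounted at the origin on a cart in front of the work surface, level with it; the furniture and walls round the work are solid. World frame = base frame: x ahead of the robot, y to its left, z up, the work surface at z = 0. Lengths are in mm, angles in rad, forces in N, time in s.
With the tool pointing down it reaches from about 400 to 925 mm from the base axis. Payload 12.5 kg.
Tool frame: the origin (TCP) lies midway between the tips of the shut fingers; the grasp point (between the pads) lies 19 mm behind it; x points along the fingers, y is the direction in which the jaws open and shut, and the axes are right-handed (so a half turn about x gives the same grasp; the last joint's range is limited). The gripper opens to 95 mm and grips with 3 to 60 N. Pads are 20 mm wide; open, the fingers measure 119 mm over their backs; the gripper's body (75 mm by 180 mm) begins 59 mm behind the grasp point.
Start: joints at [1.133, 0.491, 1.559, -0, 1.092, -0.106], TCP at [203.575, 590.935, 214.661] pointing down, gripper open.
Joint ranges: [-3.1, 3.1], [-0.84, 2.19], [0.05, 2.79], [-1.13, 4.28], [0.06, 2.93], [-2.69, 2.69]. Speed limits (rad/s): [2.22, 2.22, 2.79, 3.14, 3.14, 3.14].

## Interface

Orientations are given as [roll, pitch, yaw] about the fixed x, y, z axes, in that order (R = Rz(yaw) Ry(pitch) Rx(roll)).
In Python, from cell import sensors, read_camera, get_calibration, order gives the robot as it stands. The module is installed in compiled form; this text tells all that it offers.
- The arm moves only by the tool servo_tool, never from a script. Its argument "steps" is text: rows parted by semicolons, each of 7 numbers parted by spaces: the shift along the tool's x, y, z in mm, then the turn, a rotation vector about the tool's x, y, z in rad, then the finger opening in mm, from 0 to 95.1. A call has exactly 8 rows; each row shifts and turns the pose as measured when the row begins, along the tool's axes as they then stand; what a row does not reach is not made up. A row lasts 1/10 s, in which the tool goes at most 50 mm and 8.59 degrees, less where a joint would pass 70% of its speed; a pose out of reach is approached as far as the arm can. A call is refused whole if a number of a shift passes 50 or a number of a turn 0.15, either way. A call with a gripper value outside its range is refused whole. The fingers move at their own pace and stop on an object; the grip force is fixed at half the most. Time passes only in rows, so rows that do not move let the fingers close, or fill a call up. It gives the time, the measured TCP pose, the force and the opening at its end, in the units of the state.
- sensors.state(): the state, without advancing time (a new reading comes with each control period).
- read_camera(name): name is "scene" or "top"; returns (picture, depth): 400x640x3 uint8, blue, green, red; 400x640 float32, mm along the optical axis (not along the pixel's ray), 0 where there is no reading.
- get_calibration(name): a dict with "mtx" (3x3 intrinsics, pixels), "R" (3x3) and "t" (3): a world point X has camera coordinates R X + t. Camera axes: x right, y down, z forward; pixel columns grow to the right and rows downward; lengths in mm; the calibration is good to about 2 mm. A picture is of the moment at which its call begins. get_calibration takes no time and is no camera call.
- order.job_done(): hands the job in, once; it reports no verdict.
The state is a dict: "t": time; "joints": joint angles; "qvel": joint speeds; "tau": joint torques, N m; "eef_pos": TCP position; "tcp_rot": TCP orientation; "ft_force": force on the tool from outside, world axes, zero at the start; "moment": the same for the moment, N m; "opening": opening from 0.0 (shut) to 1.0 (fully open).
Only numpy, scipy, OpenCV 4.12 (cv2) and the standard library are available. Lean on these libraries where they do the work, as an engineer would, in place of code of your own. Each camera call takes 0.05 s, during which the arm holds its last target.

## Task

The red-label and the blue-label canister of the two-part adhesive have opposite threads, so that their caps can never be swapped, but nobody remembers which one is left-handed. Feel gently, one way and then the other if need be, which way the red canister's cap gives, without wringing it tight; turn it that way until its thread lets go, and only then lift it straight off. Finish still holding the cap, level and steady, about a hand's breadth above the red canister's neck, so that I can check the rim under it; do not touch the blue one's cap, and leave the things around where they are.

Things in the scene. Friction and masses are not known exactly. Their poses are not given: they have to be found in the camera images.
- canister_red: White canister with a RED label, clamped upright and immovable in the rack: 84 mm dia., neck 31 mm dia. with its rim 136 mm above the origin (centre of the foot). z up; x is level and lies along the seated cap's grip bar. It stands in either of the rack's two places. Its thread, hidden by the cap, is right- or left-handed at random (right-handed loosens counter-clockwise seen from above).
- canister_blue: The same canister with a BLUE label, 150 mm from the red one, clamped in the rack's other place; its thread has the opposite hand. Same frame. Its cap is not to be touched.
- cap_red: Black ribbed cap on the red canister, 58 mm dia., 27 mm high, about 80 g; on top a grey grip bar 46 long (x), 16 wide (y), from 28 to 50 mm above the origin (centre of skirt's lower edge). Seated: origin 114 mm above the canister's. Wrong way it jams: 0.5 N m within 8 degrees, never over 1.5 N m. Right way under 0.15 N m; its lugs let go after 45 degrees, free to 120. It rises only if lifted.
- cap_blue: Identical cap on the blue canister, same size and frame; leave it alone.
- rack: Grey steel rack screwed to the counter, 116 x 270 mm, 8 mm thick, with a 42 mm high clamp collar round each canister's foot; origin under its centre, the canisters at y = +75 and -75 mm in its frame. Immovable.
- tape_measure: loose bystander, to be left where it lies: yellow and black tape measure, 76 x 74 x 34 mm, origin under its centre.
- spare_nozzle: loose bystander, to be left where it lies: white and red plastic cartridge nozzle, 131 x 20 x 21 mm, origin under its centre.
- masking_roll: loose bystander, to be left where it lies: roll of cream masking tape, 96 mm dia., 30 mm high, origin under its centre.
- glue_tube: loose bystander, to be left where it lies: blue and yellow glue tube, 130 x 40 x 28 mm, origin under its centre.
- copper_cap: loose bystander, to be left where it lies: small copper pipe cap, 39 mm dia., 37 mm high, origin under its centre.
Things that resemble listed ones, but are neither listed nor needed, are in the scene too. Leave any purple or turquoise look-alike of the cap_red alone.

How it is judged (in metres and radians):
On the way:
1. the red canister's cap is turned loose in its thread while it is still down on the neck (turned more than 34 degrees, risen less than 15 mm) (angle between the x axis of cap_red and the x axis of canister_red, either way round above 0.6 rad and z of cap_red in the frame of canister_red below 0.129 m and horizontal distance between cap_red and canister_red below 0.006 m), for 0.1 s.
At the end, for the whole second after the job is handed in: The red canister's cap is held between the fingers, still and level (within 17 degrees), 40 to 160 mm higher than where it sat and within 60 mm of the neck's axis, touching nothing but the fingers; the blue canister's cap is still seated (z of cap_red in the frame of canister_red between 0.154 and 0.274 m and horizontal distance between cap_red and canister_red below 0.06 m and angle between cap_red's own z axis and vertical below 0.3 rad and linear speed of cap_red below 0.03 m/s and contact force between cap_red and the fingers above 2 N and contact force between cap_red and canister_red below 0.1 N and distance between cap_blue and canister_blue below 0.12 m); the arm keeps its last pose, push and grip.
It fails at once if the red canister's cap is wrung tight or pressed onto its neck with more than 60 N (about 2 N m the wrong way) (contact force between cap_red and canister_red above 60 N).
It fails at once if the blue canister's cap is touched (contact force between cap_blue and the fingers above 1 N).
It fails at once if the blue canister's cap is shifted (distance of cap_blue from where it was at the start of the episode above 0.01 m).
It fails at once if something lying around is pushed more than 30 mm from its place (distance of any of tape_measure, spare_nozzle, masking_roll, glue_tube, copper_cap from where it was at the start of the episode above 0.03 m).
It also fails if it takes over 42 s, if anything falls off the work surface, if the arm or the gripper's body presses on something with over 40 N, if the wrist force passes 120 N, or if a joint passes its speed limit or range.

## Working session

There is one attempt and no reset: what is moved stays moved. The work goes in short steps, Python scripts to look and compute and a tool call to move; the robot and the scene stay as the last step left them, time stands still between calls to the robot, and variables do not carry over. Pictures are saved under pics/ and viewed, and the job is handed in when it is done.

Besides the shell and the picture viewer there is one more tool, called after "Request:" as name(argument=value, ...) on one line, values as JSON. servo_tool: Moves the arm, as the interface text tells. Its arguments: {"type":"object","properties":{"steps":{"type":"string"}},"required":["steps"]}

```bash
mkdir -p pics
python3 - <<'E'
from cell import sensors, read_camera, get_calibration
import cv2,numpy as np
for n in("scene","top"):
    p,d=read_camera(n); cv2.imwrite(f"pics/{n}0.png",p); np.save(f"{n}_d.npy",d); np.save(f"{n}_p.npy",p)
    c=get_calibration(n); print(n,c)
print(sensors.state())
E
```

```text
scene {'mtx': array([[451.20559141,   0.        , 321.60148599],
       [  0.        , 451.20559141, 198.06718893],
       [  0.        ,   0.        ,   1.        ]]), 'R': array([[ 0.90081258, -0.4341918 ,  0.00376618],
       [-0.32119448, -0.67216484, -0.66710459],
       [ 0.29218284,  0.59972652, -0.74495455]]), 't': array([-487.87921501,  199.33124151, 1285.50873744])}
top {'mtx': array([[424.20410429,   0.        , 318.20612142],
       [  0.        , 424.20410429, 204.4698341 ],
       [  0.        ,   0.        ,   1.        ]]), 'R': array([[ 0.0285361 , -0.99958918,  0.00267709],
       [-0.98102962, -0.0285198 , -0.19174855],
       [ 0.19174612,  0.00284545, -0.98144044]]), 't': array([ -53.84707633,  509.49162962, 1364.49476224])}
{'t': 0.1, 'joints': array([ 1.13341980e+00,  4.91493268e-01,  1.55936375e+00,  4.80235310e-05,
        1.09172407e+00, -1.05625124e-01]), 'qvel': array([-0.00062686, -0.00081353, -0.00290463,  0.00202749,  0.00131085,
       -0.00017459]), 'tau': array([ 2.44668408e-03, -6.13624549e+01, -2.58604306e+01,  6.94033178e-02,
        4.71146323e-02, -7.51964149e-05]), 'eef_pos': array([203.45594966, 590.73757653, 214.13245304]), 'tcp_rot': array([-1.71948875,  1.56980698, -2.05126231]), 'ft_force': array([ 0.01867394, -0.12232839, -0.04181122]), 'moment': array([ 0.04249413, -0.00796305, -0.01145429]), 'opening': 1.000996001329071}
```

View pics/scene0.png

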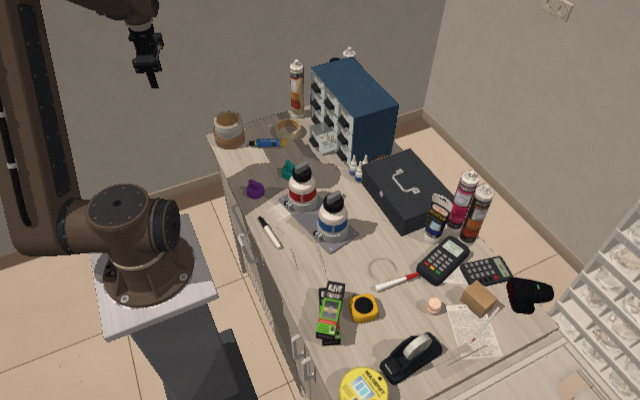

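View pics/top0.png

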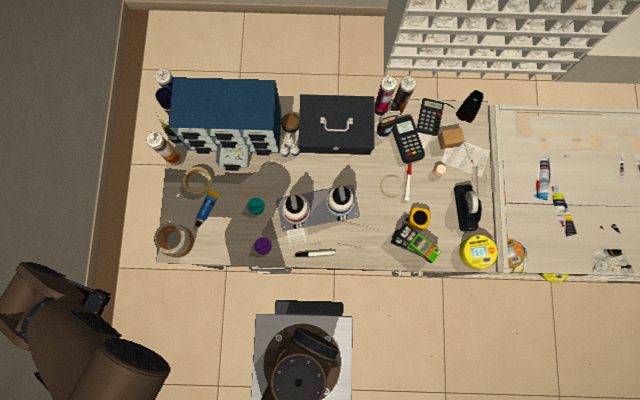

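The scene view shows the red-label canister at (302,188), the blue at (333,218), and purple and turquoise look-alike caps at (256,188) and (288,170). In the top view the red one should be at about (295,208), left of the blue at (342,200). I'll confirm with crops.

Run:
```python
import cv2,numpy as np
s=np.load("scene_p.npy")[150:260,240:370]; t=np.load("top_p.npy")[170:240,235:375]
s=cv2.resize(s,None,fx=3.5,fy=3.5,interpolation=cv2.INTER_CUBIC)
t=cv2.resize(t,(800,400),interpolation=cv2.INTER_CUBIC)
cv2.imwrite("pics/cs.png",s);cv2.imwrite("pics/ct.png",t)
```

```text
(no output)
```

View pics/cs.png

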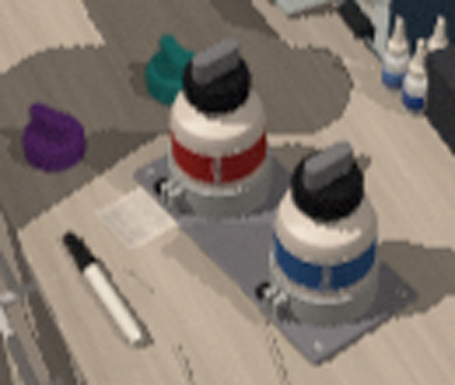

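View pics/ct.png

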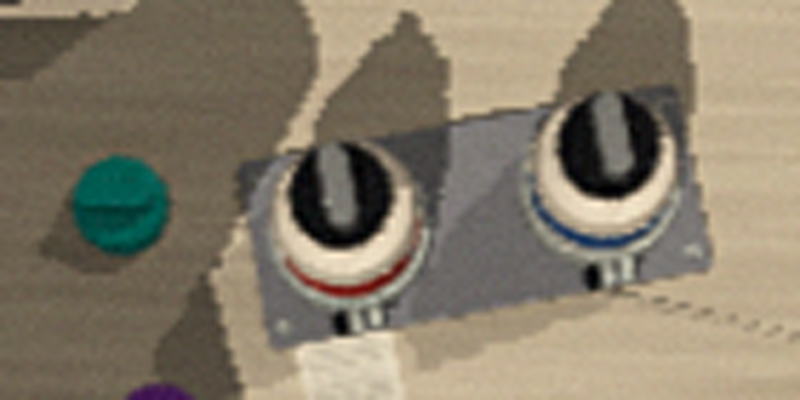

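The crops confirm it: the red-label canister with the black cap is at top crop (340,195), on the left, and the blue is at (608,145). Both grey bars run roughly along world x. Next I'll measure the bar in 3D.

```bash
cat > h.py <<'E'
import cv2,numpy as np
from cell import get_calibration
def cloud(n,p,d):
    c=get_calibration(n);K=c["mtx"];v,u=np.mgrid[0:400,0:640]
    X=np.stack([(u-K[0,2])/K[0,0]*d,(v-K[1,2])/K[1,1]*d,d],-1)
    return (X-c["t"])@c["R"]
def ray(n,uv,z):
    c=get_calibration(n);K=c["mtx"];uv=np.atleast_2d(uv)
    r=np.c_[(uv[:,0]-K[0,2])/K[0,0],(uv[:,1]-K[1,2])/K[1,1],np.ones(len(uv))]@c["R"]
    o=-c["R"].T@c["t"]; return o+r*((z-o[2])/r[:,2])[:,None]
E
python3 - <<'E'
from h import *
roi={"scene":[("red",(285,155,318,182)),("blue",(320,188,350,214))],"top":[("red",(283,190,308,216)),("blue",(330,182,355,208))]}
for n in roi:
    p=np.load(n+"_p.npy");d=np.load(n+"_d.npy");W=cloud(n,p,d)
    for name,(a,b,c,e) in roi[n]:
        w=W[b:e,a:c].reshape(-1,3);ok=d[b:e,a:c].ravel()>0
        g=p[b:e,a:c].reshape(-1,3).astype(int)
        top=ok&(w[:,2]>155)
        print(n,name,"zmax",np.sort(w[ok,2])[-8:].round(),"n",top.sum())
        q=w[top&(g.min(1)>60)&(np.ptp(g,axis=1)<40)&(w[:,2]>160)]
        r=cv2.minAreaRect(q[:,:2].astype(np.float32)); u,s,vt=np.linalg.svd(q[:,:2]-q[:,:2].mean(0),full_matrices=False)
        print(q.mean(0).round(1),np.median(q[:,2]).round(1),len(q),r,"yaw",np.degrees(np.arctan(vt[0,1]/vt[0,0])))
# grey mask ray onto plane
    for name,(a,b,c,e) in roi[n]:
        z=172
        m=np.zeros((400,640),np.uint8);m[b:e,a:c]=1
        g=p.astype(int);m&=((g.min(2)>60)&(g.max(2)<170)&(np.ptp(g,axis=2)<25)).astype(np.uint8)
        nn,l,st,ce=cv2.connectedComponentsWithStats(m)
        for i in range(1,nn):
            if st[i,4]>15:
                vu=np.argwhere(l==i)[:,::-1].astype(float);P=ray(n,vu,z)[:,:2]
                vt=np.linalg.svd(P-P.mean(0))[2]
                print("  comp",name,st[i],P.mean(0).round(1),"yaw",np.degrees(np.arctan(vt[0,1]/vt[0,0])).round(1),cv2.minAreaRect(P.astype(np.float32)))
E
```

```text
scene red zmax [174. 175. 175. 175. 175. 175. 176. 176.] n 107
[490.   33.2 170. ] 170.8 85 ((491.61932373046875, 34.6663818359375), (46.907161712646484, 17.51218605041504), 12.113101959228516) yaw 12.818172104027953
scene blue zmax [174. 174. 174. 175. 175. 175. 176. 176.] n 120
[ 522.1 -113.4  169.6] 171.0 102 ((521.7196655273438, -110.65782165527344), (45.128746032714844, 18.727745056152344), 15.112458229064941) yaw 13.885254094653249
  comp red [285 155  33  27 505] [501.9  34.5] yaw -76.9 ((485.2815246582031, 25.821773529052734), (108.4251937866211, 95.77227783203125), 64.65569305419922)
  comp blue [320 190  26  22 220] [ 511.6 -113.3] yaw 0.3 ((506.1604919433594, -114.218505859375), (79.84537506103516, 63.20256042480469), 18.601131439208984)
  comp blue [329 206  19   8  50] [ 515.2 -172.5] yaw -6.8 ((508.42352294921875, -172.9910430908203), (45.90591812133789, 25.110403060913086), 1.8596218824386597)
top red zmax [176. 176. 177. 177. 177. 177. 178. 180.] n 79
[492.6  35.3 172.7] 173.1 69 ((492.6170349121094, 35.27252960205078), (44.26659393310547, 14.908100128173828), 13.5924
[... 356 characters left out ...]
28.095930099487305, 27.47296905517578), 1.9254297018051147)
  comp red [290 194   8  16  80] [494.1  36. ] yaw 9.1 ((493.8622131347656, 35.651397705078125), (46.96263885498047, 18.482933044433594), 6.858824729919434)
  comp red [283 196   6   6  16] [504.8  62.8] yaw -48.4 ((505.4621276855469, 63.844261169433594), (8.775123596191406, 21.618682861328125), 47.707855224609375)
  comp blue [338 185   8  16  78] [ 525.3 -110.1] yaw 10.6 ((525.7385864257812, -109.7004165649414), (46.64897537231445, 16.824209213256836), 12.031296730041504)
  comp blue [345 184  10  24  87] [ 524.2 -140.1] yaw 9.3 ((517.1658935546875, -139.26148986816406), (72.13026428222656, 26.014923095703125), 11.466385841369629)
```

```bash
cat >> h.py <<'E'
from scipy.spatial.transform import Rotation as Rn
def rel(target,yaw_jaw=None):
    """shift in tool axes to target (mm); turn about tool x to bring jaw axis (tool y) to yaw_jaw deg mod 180; tilt"""
    from cell import sensors
    s=sensors.state();R=Rn.from_euler("xyz",s["tcp_rot"]).as_matrix()
    print("t",round(s["t"],2),"pos",s["eef_pos"].round(1),"J",s["joints"].round(3),"F",s["ft_force"].round(1),"M",s["moment"].round(3),"open",round(s["opening"],3))
    print("toolx",R[:,0].round(3),"tooly",R[:,1].round(3),"jawyaw",np.degrees(np.arctan2(R[1,1],R[0,1])).round(2))
    if target is not None: print("shift",(R.T@(np.array(target)-s["eef_pos"])).round(1))
    v=np.cross(R[:,0],[0,0,-1]); print("tilt fix rotvec tool",(R.T@v).round(4))
    if yaw_jaw is not None:
        a=np.arctan2(R[1,1],R[0,1]);dd=(np.radians(yaw_jaw)-a+np.pi/2)%np.pi-np.pi/2
        print("turn about tool x",round(-dd,4),"alt",round(-(dd-np.sign(dd)*np.pi),4))
    return s,R
E
python3 -c "
from h import *
rel((492,35.5,260),102.6)"
```

```text
t 0.1 pos [203.5 590.7 214.1] J [ 1.133  0.491  1.559  0.     1.092 -0.106] F [ 0.  -0.1 -0. ] M [ 0.042 -0.008 -0.011] open 1.001
toolx [-0.    -0.001 -1.   ] tooly [ 0.326  0.945 -0.001] jawyaw 70.99
shift [ -45.5 -431.   453.7]
tilt fix rotvec tool [ 0.     -0.0001  0.001 ]
turn about tool x -0.5517 alt 2.5899
```

Request:
servo_tool(steps="-30 0 0 0 0 0 95;-20 -25 26 0 0 0 95;0 -34 36 0 0 0 95;0 -34 36 0 0 0 95;0 -34 36 0 0 0 95;0 -34 36 0 0 0 95;0 -34 36 0 0 0 95;0 -34 36 0 0 0 95")

```text
t: 0.9
eef_pos: [357.4, 292.8, 263.5]
tcp_rot: [-1.693, 1.566, -2.016]
ft_force: [0.4, -0.6, -0.3]
opening: 0.998
```

```bash
python3 -c "
from h import *
rel((492,35.5,260),102.6)"
```

```text
t 0.9 pos [357.4 292.8 263.5] J [ 0.545  0.205  1.869 -0.003  1.072 -0.701] F [ 0.4 -0.6 -0.3] M [-0.027 -0.068  0.014] open 0.998
toolx [-0.002 -0.005 -1.   ] tooly [ 0.318  0.948 -0.005] jawyaw 71.48
shift [   4.4 -201.2  209.3]
tilt fix rotvec tool [ 0.     -0.0006  0.0051]
turn about tool x -0.5431 alt 2.5985
```

Request:
servo_tool(steps="0 -34 36 0 0 0 95;0 -34 36 0 0 0 95;0 -34 36 0 0 0 95;0 -34 36 0 0 0 95;0 -30 31 0 0 0 95;0 -12 12 0 0 0 95;0 0 0 0.15 0 0 95;0 0 0 0.15 0 0 95")

```text
t: 1.7
eef_pos: [480.1, 53.2, 263.3]
tcp_rot: [-1.559, 1.565, -2.19]
ft_force: [-0.2, -1.2, 1.2]
opening: 0.999
```

Request:
servo_tool(steps="0 0 0 0.15 0 0 95;0 0 0 0.15 0 0 95;0 0 0 0.15 0 0 95;0 0 0 0.15 0 0 95;0 0 0 0.15 0 0 95;0 0 0 0.15 0 0 95;0 0 0 0.15 0 0 95;0 0 0 0.15 0 0 95")

```text
t: 2.5
eef_pos: [479.1, 52.4, 261.3]
tcp_rot: [-0.768, 1.561, -2.597]
ft_force: [0.5, -0.4, -0.6]
opening: 1.0
```

```bash
python3 -c "
from h import *
rel((492,35.5,240),102.6)"
```

```text
t 2.5 pos [479.1  52.4 261.3] J [-0.025  0.239  1.828 -0.006  1.082  0.236] F [ 0.5 -0.4 -0.6] M [-0.068  0.08  -0.021] open 1.0
toolx [-0.008 -0.005 -1.   ] tooly [ 0.967 -0.256 -0.007] jawyaw -14.81
shift [21.3 17.  12.8]
tilt fix rotvec tool [-0.      0.0069  0.0067]
turn about tool x 1.0924 alt -2.0492
```

Request:
servo_tool(steps="0 17 13 0 0 0 95;0 0 0 0.15 0 0 95;0 0 0 0.15 0 0 95;0 0 0 0.15 0 0 95;0 0 0 0.15 0 0 95;0 0 0 0.15 0 0 95;0 0 0 0.15 0 0 95;0 0 0 0.15 0 0 95")

```text
t: 3.3
eef_pos: [491.5, 34.8, 259.4]
tcp_rot: [0.097, 1.557, -2.789]
ft_force: [0.9, -0.2, -0.0]
opening: 0.998
```

```bash
python3 -c "
from h import *
rel((492,35.5,180),102.6)"
```

```text
t 3.3 pos [491.5  34.8 259.4] J [-0.06   0.259  1.805 -0.006  1.09   1.257] F [ 0.9 -0.2 -0. ] M [-0.063  0.178 -0.03 ] open 0.998
toolx [-0.013 -0.005 -1.   ] tooly [ 0.253 -0.967  0.001] jawyaw -75.33
shift [79.4 -0.6 -1.8]
tilt fix rotvec tool [ 0.      0.0135 -0.0013]
turn about tool x 0.0362 alt -3.1054
```

Request:
servo_tool(steps="0 0 0 0.036 0.0135 0 95;30 0 0 0 0 0 95;25 0 0 0 0 0 60;0 0 0 0 0 0 50;0 0 0 0 0 0 50;0 0 0 0 0 0 50;0 0 0 0 0 0 50;0 0 0 0 0 0 50")

```text
t: 4.1
eef_pos: [492.4, 34.7, 205.7]
tcp_rot: [2.546, 1.567, -0.383]
ft_force: [0.1, 0.8, 0.2]
opening: 0.559
```

Run:
```python
from h import *
from cell import read_camera
rel((492,35.5,153),102.6)
p,d=read_camera("scene");cv2.imwrite("pics/s2.png",cv2.resize(p[60:260,220:400],None,fx=3,fy=3,interpolation=cv2.INTER_CUBIC))
```

```text
t 4.1 pos [492.4  34.7 205.7] J [-0.063  0.315  1.887 -0.002  0.936  1.296] F [0.1 0.8 0.2] M [-0.12   0.155  0.017] open 0.559
toolx [ 0.004 -0.002 -1.   ] tooly [ 0.211 -0.977  0.002] jawyaw -77.81
shift [52.7 -1.   0.4]
tilt fix rotvec tool [ 0.     -0.0034 -0.0023]
turn about tool x -0.0072 alt 3.1344
```

View pics/s2.png

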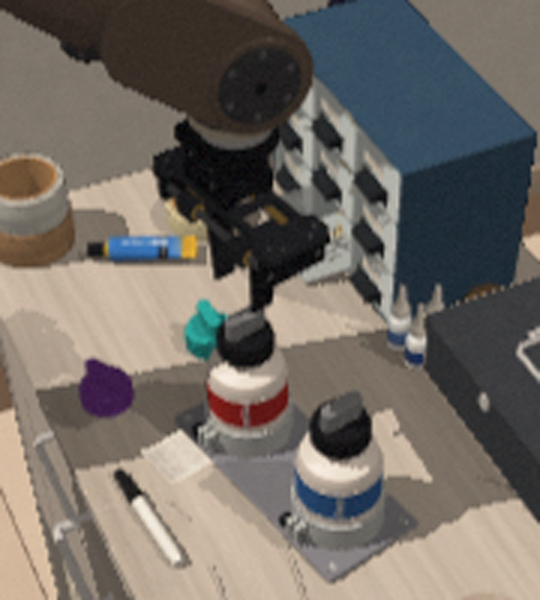

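The fingers (crop (222,270) and (262,295)) straddle the red cap's bar (243,330). I'll descend.

Request:
servo_tool(steps="20 0 0 0 0 0 50;20 0 0 0 0 0 50;5 0 0 0 0 0 50;0 0 0 0 0 0 50;0 0 0 0 0 0 50;0 0 0 0 0 0 50;0 0 0 0 0 0 50;0 0 0 0 0 0 50")

```text
t: 4.95
eef_pos: [494.7, 34.6, 164.2]
tcp_rot: [2.758, 1.559, -0.171]
ft_force: [-0.1, -0.0, -0.3]
opening: 0.528
```

```bash
python3 -c "
from h import *
rel((492,35.5,153),102.6)"
```

```text
t 4.95 pos [494.7  34.6 164.2] J [-0.063  0.37   1.936 -0.002  0.824  1.296] F [-0.1 -0.  -0.3] M [-0.02   0.202 -0.015] open 0.528
toolx [ 0.012 -0.002 -1.   ] tooly [ 0.211 -0.977  0.004] jawyaw -77.79
shift [11.2 -1.5  2.6]
tilt fix rotvec tool [-0.     -0.0111 -0.0045]
turn about tool x -0.0069 alt 3.1347
```

Request:
servo_tool(steps="6 -1 2.5 -0.007 -0.011 -0.004 50;5 0 0 0 0 0 50;0 0 0 0 0 0 50;0 0 0 0 0 0 50;0 0 0 0 0 0 50;0 0 0 0 0 0 50;0 0 0 0 0 0 50;0 0 0 0 0 0 50")

```text
t: 5.75
eef_pos: [492.0, 35.1, 152.5]
tcp_rot: [0.425, 1.57, -2.496]
ft_force: [-0.7, -0.2, -0.9]
opening: 0.527
```

```bash
python3 -c "
from h import *
rel((492,35.5,153),102.6)"
```

```text
t 5.75 pos [492.   35.1 152.5] J [-6.300e-02  3.880e-01  1.947e+00 -1.000e-03  8.070e-01  1.288e+00] F [-0.7 -0.2 -0.9] M [-0.004  0.204  0.006] open 0.527
toolx [-0. -0. -1.] tooly [ 0.219 -0.976  0.   ] jawyaw -77.36
shift [-0.5 -0.4 -0.1]
tilt fix rotvec tool [-0.      0.0006 -0.0003]
turn about tool x 0.0007 alt -3.1409
```

Request:
servo_tool(steps="0 0 0 0 0 0 30;0 0 0 0 0 0 20;0 0 0 0 0 0 14;0 0 0 0 0 0 10;0 0 0 0 0 0 8;0 0 0 0 0 0 5;0 0 0 0 0 0 0;0 0 0 0 0 0 0")

```text
t: 6.55
eef_pos: [492.0, 35.6, 152.6]
tcp_rot: [-0.998, 1.57, 2.365]
ft_force: [-0.4, 0.9, 0.2]
opening: 0.169
```

```bash
python3 -c "
from h import *
rel((492,35.5,153),102.6)"
```

```text
t 6.55 pos [492.   35.6 152.6] J [-6.200e-02  3.880e-01  1.947e+00  1.000e-03  8.070e-01  1.288e+00] F [-0.4  0.9  0.2] M [0.164 0.165 0.023] open 0.169
toolx [-0.  0. -1.] tooly [ 0.219 -0.976 -0.   ] jawyaw -77.36
shift [-0.4  0.1 -0. ]
tilt fix rotvec tool [-0.      0.0003  0.0005]
turn about tool x 0.0007 alt -3.1409
```

Gripped (16 mm opening). Now I'll feel gently counter-clockwise; tool x points down, so the turn is negative.

Request:
servo_tool(steps="0 0 0 -0.02 0 0 0;0 0 0 -0.02 0 0 0;0 0 0 -0.02 0 0 0;0 0 0 0 0 0 0;0 0 0 0 0 0 0;0 0 0 0 0 0 0;0 0 0 0 0 0 0;0 0 0 0 0 0 0")

```text
t: 7.35
eef_pos: [492.0, 35.2, 152.6]
tcp_rot: [0.157, 1.57, -2.699]
ft_force: [-0.5, 1.0, 0.4]
opening: 0.165
```

```bash
python3 -c "
from h import *
rel((492,35.5,153),102.6)"
```

```text
t 7.35 pos [492.   35.2 152.6] J [-0.063  0.388  1.947 -0.     0.807  1.222] F [-0.5  1.   0.4] M [0.003 0.166 0.054] open 0.165
toolx [-0. -0. -1.] tooly [ 0.282 -0.959  0.   ] jawyaw -73.61
shift [-0.4 -0.3 -0.1]
tilt fix rotvec tool [ 0.      0.0005 -0.0001]
turn about tool x 0.0662 alt -3.0754
```

Request:
servo_tool(steps="0 0 0 -0.02 0 0 0;0 0 0 -0.02 0 0 0;0 0 0 -0.02 0 0 0;0 0 0 0 0 0 0;0 0 0 0 0 0 0;0 0 0 0 0 0 0;0 0 0 0 0 0 0;0 0 0 0 0 0 0")

```text
t: 8.15
eef_pos: [492.0, 35.0, 152.6]
tcp_rot: [0.601, 1.57, -2.189]
ft_force: [-0.6, 0.3, 0.2]
opening: 0.171
```

```bash
python3 -c "
from h import *
rel((492,35.5,153),102.6)"
```

```text
t 8.15 pos [492.   35.  152.6] J [-6.300e-02  3.880e-01  1.947e+00 -1.000e-03  8.070e-01  1.157e+00] F [-0.6  0.3  0.2] M [-0.135  0.197 -0.012] open 0.171
toolx [-0. -0. -1.] tooly [ 0.344 -0.939  0.   ] jawyaw -69.85
shift [-0.4 -0.5 -0.1]
tilt fix rotvec tool [-0.      0.0005 -0.0003]
turn about tool x 0.1318 alt -3.0098
```

Request:
servo_tool(steps="0 0 0 -0.03 0 0 0;0 0 0 -0.03 0 0 0;0 0 0 -0.03 0 0 0;0 0 0 0 0 0 0;0 0 0 0 0 0 0;0 0 0 0 0 0 0;0 0 0 0 0 0 0;0 0 0 0 0 0 0")

```text
t: 8.95
eef_pos: [492.1, 35.0, 152.6]
tcp_rot: [0.678, 1.57, -2.014]
ft_force: [0.1, 0.6, -0.1]
opening: 0.165
```

Run:
```python
from h import *
from cell import read_camera
rel((492,35.5,153),102.6)
p,d=read_camera("scene");cv2.imwrite("pics/s3.png",cv2.resize(p[100:220,250:370],None,fx=5,fy=5,interpolation=cv2.INTER_CUBIC))
```

```text
t 8.95 pos [492.1  35.  152.6] J [-6.300e-02  3.880e-01  1.947e+00 -1.000e-03  8.070e-01  1.059e+00] F [ 0.1  0.6 -0.1] M [-0.111  0.162  0.04 ] open 0.165
toolx [-0.    -0.001 -1.   ] tooly [ 0.434 -0.901  0.   ] jawyaw -64.27
shift [-0.4 -0.5 -0.2]
tilt fix rotvec tool [ 0.      0.0004 -0.0004]
turn about tool x 0.2292 alt -2.9124
```

View pics/s3.png

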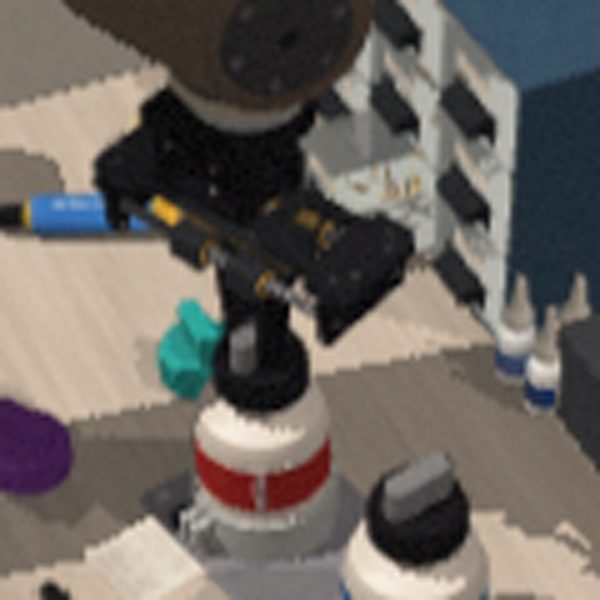

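After 13° counter-clockwise the moment about z is still under 0.06 N m, and the fingers hold the bar at crop (243,345). That means it gives counter-clockwise, so the thread is right-handed. I'll go on turning.

Request:
servo_tool(steps="0 0 0 -0.05 0 0 0;0 0 0 -0.06 0 0 0;0 0 0 -0.06 0 0 0;0 0 0 -0.06 0 0 0;0 0 0 -0.06 0 0 0;0 0 0 -0.06 0 0 0;0 0 0 -0.03 0 0 0;0 0 0 0 0 0 0")

```text
t: 9.8
eef_pos: [492.2, 34.9, 152.6]
tcp_rot: [0.744, 1.57, -1.554]
ft_force: [0.5, 0.0, 0.9]
opening: 0.162
```

```bash
python3 -c "
from h import *
rel((492,35.5,152.6),102.6)"
```

```text
t 9.8 pos [492.2  34.9 152.6] J [-6.300e-02  3.880e-01  1.947e+00 -1.000e-03  8.070e-01  6.650e-01] F [0.5 0.  0.9] M [-0.062  0.08  -0.034] open 0.162
toolx [ 0.    -0.001 -1.   ] tooly [ 0.747 -0.665  0.   ] jawyaw -41.65
shift [ 0.  -0.6 -0.3]
tilt fix rotvec tool [-0.      0.0005 -0.0005]
turn about tool x 0.624 alt -2.5176
```

Request:
servo_tool(steps="0 0 0 -0.06 0 0 0;0 0 0 -0.07 0 0 0;0 0 0 -0.07 0 0 0;0 0 0 -0.07 0 0 0;0 0 0 -0.07 0 0 0;0 0 0 -0.07 0 0 0;0 0 0 -0.07 0 0 0;0 0 0 0 0 0 0")

```text
t: 10.6
eef_pos: [492.6, 34.8, 152.6]
tcp_rot: [1.178, 1.57, -0.63]
ft_force: [-0.3, -0.2, -0.8]
opening: 0.166
```

Run:
```python
from h import *
from cell import read_camera
rel((492,35.5,152.6),102.6)
p,d=read_camera("scene");cv2.imwrite("pics/s4.png",cv2.resize(p[100:220,250:370],None,fx=5,fy=5,interpolation=cv2.INTER_CUBIC))
```

```text
t 10.6 pos [492.6  34.8 152.6] J [-6.300e-02  3.880e-01  1.946e+00 -1.000e-03  8.060e-01  1.750e-01] F [-0.3 -0.2 -0.8] M [ 0.002  0.043 -0.006] open 0.166
toolx [ 0.001 -0.001 -1.   ] tooly [ 0.972 -0.235  0.001] jawyaw -13.6
shift [ 0.  -0.8 -0.5]
tilt fix rotvec tool [-0.      0.0005 -0.0011]
turn about tool x 1.1135 alt -2.0281
```

View pics/s4.png

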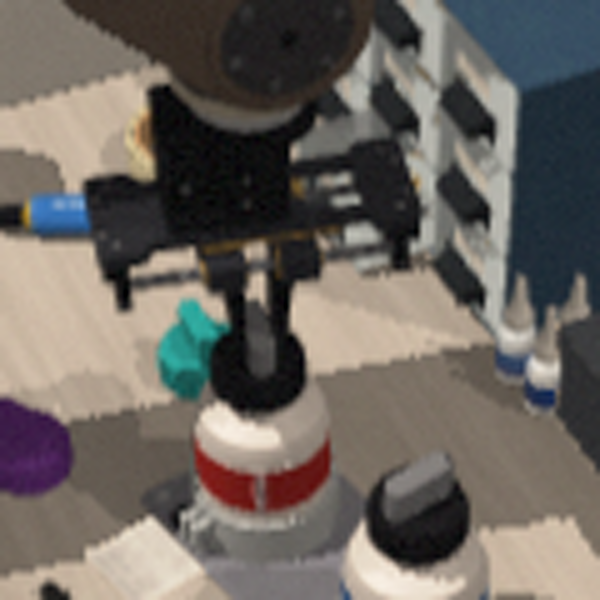

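The bar at crop (260,340) turned with the fingers, 64° from where it sat. The moment is about zero, so the lugs are free. I'll test a gentle lift.

Request:
servo_tool(steps="-3 0 0 0 0 0 0;-3 0 0 0 0 0 0;-3 0 0 0 0 0 0;-3 0 0 0 0 0 0;0 0 0 0 0 0 0;0 0 0 0 0 0 0;0 0 0 0 0 0 0;0 0 0 0 0 0 0")

```text
t: 11.45
eef_pos: [492.4, 34.9, 165.8]
tcp_rot: [1.167, 1.57, -0.65]
ft_force: [-0.3, -0.3, -0.3]
opening: 0.165
```

```bash
python3 -c "
from h import *
rel((492,35.5,252),166)"
```

```text
t 11.45 pos [492.4  34.9 165.8] J [-6.300e-02  3.690e-01  1.932e+00 -1.000e-03  8.400e-01  1.840e-01] F [-0.3 -0.3 -0.3] M [-0.094  0.075 -0.005] open 0.165
toolx [ 0.001 -0.001 -1.   ] tooly [ 0.97  -0.244  0.001] jawyaw -14.1
shift [-86.2  -0.5  -0.4]
tilt fix rotvec tool [ 0.      0.0004 -0.001 ]
turn about tool x -0.0017 alt 3.1398
```

Request:
servo_tool(steps="-8 0 0 0 0 0 0;-14 0 0 0 0 0 0;-14 0 0 0 0 0 0;-14 0 0 0 0 0 0;-14 0 0 0 0 0 0;-12 0 0 0 0 0 0;-6 0 0 0 0 0 0;0 0 0 0 0 0 0")

```text
t: 12.25
eef_pos: [492.0, 35.0, 253.7]
tcp_rot: [0.965, 1.57, -0.852]
ft_force: [-0.9, -0.7, -1.0]
opening: 0.166
```

Run:
```python
from h import *
from cell import read_camera
rel((492,35.5,252),166)
p,d=read_camera("scene");cv2.imwrite("pics/s5.png",cv2.resize(p[60:240,220:400],None,fx=3.3,fy=3.3,interpolation=cv2.INTER_CUBIC))
```

```text
t 12.25 pos [492.   35.  253.7] J [-6.300e-02  2.600e-01  1.820e+00 -1.000e-03  1.061e+00  1.840e-01] F [-0.9 -0.7 -1. ] M [-0.156  0.087 -0.061] open 0.166
toolx [ 0.001 -0.001 -1.   ] tooly [ 0.97  -0.244  0.001] jawyaw -14.11
shift [ 1.7 -0.2 -0.5]
tilt fix rotvec tool [ 0.      0.0004 -0.0006]
turn about tool x -0.0019 alt 3.1397
```

View pics/s5.png

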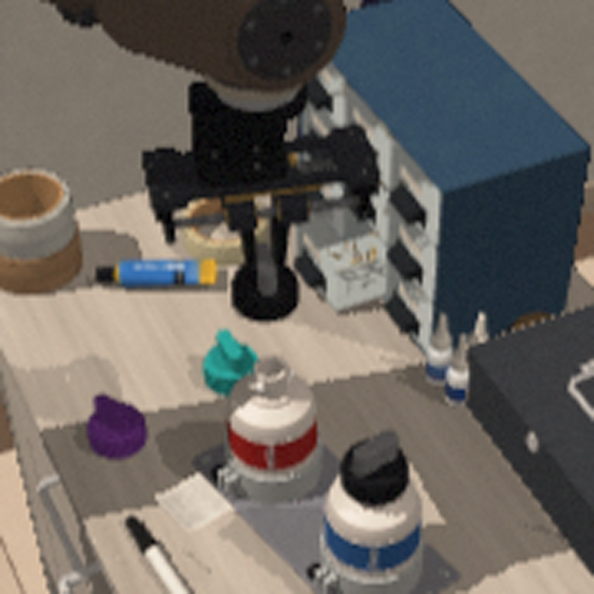

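The cap hangs level in the fingers at crop (265,290), well clear of the bare neck at (272,372), and the blue cap is still seated at (375,468). I'll let it settle and then hand in.

Request:
servo_tool(steps="0 0 0 0 0 0 0;0 0 0 0 0 0 0;0 0 0 0 0 0 0;0 0 0 0 0 0 0;0 0 0 0 0 0 0;0 0 0 0 0 0 0;0 0 0 0 0 0 0;0 0 0 0 0 0 0")

```text
t: 13.1
eef_pos: [491.2, 35.0, 251.1]
tcp_rot: [-1.239, 1.567, -3.056]
ft_force: [-0.3, -0.5, -1.2]
opening: 0.168
```

Run:
```python
from h import *
from cell import order
s,R=rel(None); print(np.abs(s["qvel"]).max())
order.job_done()
```

```text
t 13.1 pos [491.2  35.  251.1] J [-6.300e-02  2.640e-01  1.823e+00 -1.000e-03  1.059e+00  1.840e-01] F [-0.3 -0.5 -1.2] M [-0.12   0.115  0.021] open 0.168
toolx [-0.004 -0.    -1.   ] tooly [ 0.97  -0.244 -0.004] jawyaw -14.11
tilt fix rotvec tool [-0.      0.0013  0.0038]
0.0012782403007580094
the job is handed in; nothing more can be done
```

The red canister's cap is off and the arm is still holding it, level, above the red neck. I handed the job in at 13.1 s.

- **Thread:** the red cap gave counter-clockwise on the first gentle try, with the moment about the vertical staying at about 0.06 N m or less in the readings between moves. So the red canister is right-handed and the blue one must be left-handed. I never had to try the other way.
- **Loosening and lifting:** I turned the cap about 64° while it was still down on the neck, past the 45° where its lugs let go. It then came straight up with about 1 N or less at the wrist in the same readings.
- **At the end:** the cap is about 98 mm above where it sat, roughly 75 mm above the rim of the neck. It is over the neck's axis to within a millimetre or two and tilted less than 0.3°. The grip opening is 16 mm, the bar's width, and the arm was still.
- **Surroundings:** in the last picture the blue cap was still seated and the things in view looked untouched. That picture did not cover the whole counter, and I did not measure each loose thing again.

None of my checks failed or disagreed.

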